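# Earth the board-test jig and hold its guide rod in both bushings

### The arm

A 6-joint arm with a two-finger parallel gripper is mounted at the origin on the work surface. World frame = base frame: x ahead of the robot, y to its left, z up, the work surface at z = 0. Lengths are in mm, angles in rad, forces in N, time in s.
With the tool pointing down it reaches from about 350 to 875 mm from the base axis. Payload 4.2 kg.
Tool frame: the origin (TCP) lies at the very end of the fingers, on their centre line; the grasp point (between the pads) lies 19 mm behind it; z points along the fingers, y is the line along which they close (so a half turn about z gives the same grasp; the last joint's range is limited). The gripper opens to 85 mm and grips with 20 to 120 N. Pads are 22 mm wide; open, the fingers measure 114 mm over their backs; the gripper's body (76 mm by 85 mm) begins 54 mm behind the grasp point. The pads swing forward as they close: fully open they stand 13 mm farther back than shut.
Start: joints at [-0.884, 0.385, 0.008, 0, -1.194, -0.259], TCP at [259.306, -568.647, 231.312] pointing down, gripper open.
Joint ranges: [-3.14, 3.14], [-1.21, 2.06], [-1.07, 1.41], [-3.16, 2.05], [-2.99, -0.16], [-3.1, 3.1]. Speed limits (rad/s): [2.79, 2.79, 3.14, 3.14, 3.14, 3.14].

### API

Orientations are given as a unit quaternion [x, y, z, w].
In Python, from bench import read_state, get_image, camera_model, job_done gives the robot as it stands.
- The arm moves only by the shell command python3 -m handwheel 'ROWS'. ROWS is JSON, a list of rows, each a list of 7 numbers: the shift along the tool's x, y, z in m, then the turn, a rotation vector about the tool's x, y, z in rad, then the gripper's target within -1 to 1 (fully open at 1, half-way at 0, shut at -1). In form: [[dx, dy, dz, wx, wy, wz, jaw], ...]. A call has 1 to 10 rows; each row is the pose to reach, as a shift and turn from the pose commanded when the call began, along the tool's axes at that moment; what a row does not reach only later rows make up. A row lasts 1/8 s, in which the tool goes at most 62.5 mm and 10.7 degrees, less where a joint would pass 70% of its speed; a pose out of reach is approached as far as the arm can. A call with a gripper value outside its range is refused whole. The fingers move at their own pace and stop on an object; the grip force is fixed at half the most. Time passes only in rows, so rows that repeat a pose let the fingers close. It gives the time, the measured TCP pose, the force, the opening and the grip force at its end, in the units of the state.
- read_state(): the state, without advancing time (a new reading comes with each control period).
- get_image(name): name is "scene" or "top"; returns (picture, depth): 384x512x3 uint8, blue, green, red; 384x512 float32, mm along the optical axis (not along the pixel's ray), 0 where there is no reading.
- camera_model(name): a dict with "K" (3x3 intrinsics, pixels), "rvec" (rotation vector, rad) and "tvec" (3), from world to camera coordinates, as OpenCV has them. Camera axes: x right, y down, z forward; pixel columns grow to the right and rows downward; lengths in mm; the calibration is good to about 2 mm. A picture is of the moment at which its call begins. camera_model takes no time and is no camera call.
- job_done(): hands the job in; it is judged then, once.
The state is a dict: "clock": time; "joints": joint angles; "joint_vel": joint speeds; "joint_efforts": joint torques, N m; "position": TCP position; "ee_rot": TCP orientation; "contact_force": force on the tool from outside, world axes, zero at the start; "wrist_torque": the same for the moment, N m; "gripper_width": finger opening in mm; "grasp_force": force on a finger pad.
Only numpy, scipy, OpenCV 4.12 (cv2) and the standard library are available. Lean on these libraries where they do the work, as an engineer would, in place of code of your own. Each camera call takes 0.05 s, during which the arm holds its last target. There are 200 camera calls.

### The job

Set up the board-test jig: first push the earth plug fully home into the jig's terminal and let go of it. Then take the long guide rod from the rack, thread it tip first down through the jig's upper bushing and then the lower one, and hold it there upright and still for clamping: its tip showing clearly below the lower bushing but clear of the base plate, about midway between them, and the program finishes while the gripper is still holding the rod. Leave the short rod and the other things on the bench alone.

Things in the scene. Friction and masses are not known exactly. Their poses are not given: they have to be found in the camera images.
- jig: board-test jig, fixed to the bench. Origin: centre of the underside of its flat aluminium base plate, 120 (x) x 220 (y) x 12 mm; z is up. A grey column 50 (x) x 30 (y) mm, 123 mm tall, stands with its axis at y = -88 mm; two grey arms run from it towards +y, one above the other, each ending in an upright brass bushing. The white terminal block is on the plate near its +y end. Nothing on the jig is taller than 123 mm
- upper_bushing (a point): centre of the top mouth of the upper brass bushing, at (0, -15, 123) mm in the jig's frame; a straight ring, bore 14.4 mm, outside 27 mm, 18 mm tall (from 105 to 123 mm above the bench), open at both ends, axis vertical
- lower_bushing (a point): centre of the top mouth of the lower brass bushing, straight below the upper one on the same axis, at (0, -15, 73) mm in the jig's frame; the same ring, from 55 to 73 mm above the bench. Under it are 43 mm of free space down to the base plate, whose top is 12 mm above the bench
- terminal (a point): centre of the mouth of the jig's terminal opening, on top of the white block 34 x 34 mm, at (0, 65, 40) mm in the jig's frame; the opening is a plain round vertical hole 8 mm wide and 25 mm deep
- rack: grey plastic rod rack, fixed, 150 (x) x 60 (y) x 55 mm tall; origin: centre of its underside, z up. Two round holes 13 mm wide and 49 mm deep (floor 6 mm above the bench), at x = -40 and +40 mm, y = 0; the long and the short rod stand in them, either way round
- guide_rod: the long guide rod: plain round steel, 12 mm diameter, 160 mm long, about 0.14 kg, standing upright (it may lean by 2 degrees) and loose in one hole of the rack, with a thin dark ring 41 mm below its upper end. Origin: centre of its lower end; z runs up along the rod. The lower end is tapered: 8 mm wide at the tip, full 12 mm from 10 mm up. At the end about 70 mm of it stand above the upper bushing
- rod_tip (a point): centre of the lower, tapered end of the long guide rod
- rod_top (a point): centre of the upper end of the long guide rod, 160 mm from its tip
- short_rod: a spare rod, also 12 mm steel but only 110 mm long, standing in the other hole of the rack; not wanted, leave it there. Origin: centre of its lower end
- plug_stand: pale wooden block, fixed, 50 x 50 x 30 mm tall, with a hole 8 mm wide and 25 mm deep in the middle of its top, where the earth plug stands at the start. Origin: centre of its underside
- plug: earth plug: a round black handle 14 mm in diameter and 40 mm tall, on a brass pin 6 mm in diameter and 22 mm long that points down and tapers over its last 4 mm; about 0.04 kg, loose. Origin: centre of the flat shoulder where handle meets pin; z runs up along the handle. Fully home, the shoulder sits on the top of the block around the hole
- meter: hand-held yellow test meter, 85 x 170 x 42 mm, lying on the bench beyond the work; leave alone
- screwdriver: screwdriver 190 mm long lying on the bench beside the jig; leave alone

How it is judged (in metres and radians):
On the way, in this order (a step that is already met when the one before it is completed fails the run):
1. the earth plug is fully home in the terminal and released (horizontal distance between plug and terminal below 0.003 m and z of plug in the frame of terminal between -0.003 and 0.003 m and angle between the z axis of plug and the z axis of jig, either way round below 0.1 rad and contact force between the fingers and plug below 0.1 N), for 0.2 s.
2. the held guide rod's tip has come through the upper bushing, above the lower one (horizontal distance between rod_tip and upper_bushing below 0.005 m and z of rod_tip in the frame of upper_bushing between -0.05 and -0.019 m and contact force between the fingers and guide_rod above 0.5 N), for 0.04 s.
At the end, for the whole second after the job is handed in: Plug home within 3 mm, upright, untouched. Guide rod gripped (over 1 N), still, through both bushings: upright within 0.08 rad, tip within 4 mm of their axis, at least 6 mm below the lower bushing and 5 mm above the base plate (all of step 1 and horizontal distance between rod_tip and lower_bushing below 0.004 m and horizontal distance between rod_top and upper_bushing below 0.008 m and z of rod_tip in the frame of lower_bushing between -0.056 and -0.024 m and angle between the z axis of guide_rod and the z axis of jig, either way round below 0.08 rad and linear speed of guide_rod below 0.02 m/s and contact force between the fingers and guide_rod above 1 N); the arm keeps its last pose, push and grip.
It fails at once if short rod disturbed (moved over 30 mm) (distance of short_rod from where it was at the start of the episode above 0.03 m).
It fails at once if meter disturbed (moved over 30 mm) (distance of meter from where it was at the start of the episode above 0.03 m).
It fails at once if screwdriver disturbed (moved over 30 mm) (distance of screwdriver from where it was at the start of the episode above 0.03 m).
It also fails if it takes over 67 s, if anything falls off the work surface, if the arm or the gripper's body presses on something with over 40 N, if the wrist force passes 120 N, or if a joint passes its speed limit or range.

## Working session

There is one attempt and no reset: what is moved stays moved. The work goes in short steps, Python scripts to look and compute and a shell command to move; the robot and the scene stay as the last step left them, time stands still between calls to the robot, and variables do not carry over. Pictures are saved under pics/ and viewed, at most 10 in all, crops included, and the job is handed in when it is done.

```bash
mkdir -p pics; ls; cat > h.py <<'E'
import numpy as np, cv2
from scipy.spatial.transform import Rotation as R
from bench import *
def cam(n):
    c=camera_model(n); return np.array(c["K"],float),cv2.Rodrigues(np.array(c["rvec"],float))[0],np.array(c["tvec"],float).ravel()
def cloud(n):
    im,d=get_image(n); K,Rm,t=cam(n)
    v,u=np.mgrid[:d.shape[0],:d.shape[1]]
    P=np.stack([(u-K[0,2])/K[0,0]*d,(v-K[1,2])/K[1,1]*d,d],-1)
    W=(P-t)@Rm; W[d<=0]=np.nan
    return im,d,W
def totool(dw):  # world shift mm -> tool axes m
    s=read_state(); return R.from_quat(s["ee_rot"]).inv().apply(np.array(dw))/1000
E
python3 - <<'E'
from h import *
s=read_state();print(s)
for n in("scene","top"):
    im,d,W=cloud(n);cv2.imwrite(f"pics/{n}0.png",im);np.save(f"{n}0.npy",W)
    K,Rm,t=cam(n);print(n,K[0,0],-Rm.T@t,Rm[2])
E
```

```text
pics
{'clock': 0.0, 'joints': array([-8.84401157e-01,  3.85553902e-01,  6.61049117e-03, -4.91868641e-04,
       -1.19399591e+00, -2.58637336e-01]), 'joint_vel': array([-0.0007379 , -0.00054125,  0.00020426, -0.00055595,  0.00038268,
        0.00112825]), 'joint_efforts': array([-4.87239158e-04, -3.92290485e+01,  1.88401812e+01,  4.18618530e+00,
       -4.72882530e-03,  4.77397194e-06]), 'position': array([ 259.06059091, -568.13380824,  230.21824304]), 'ee_rot': array([-2.12163226e-01,  9.77233629e-01,  1.05812491e-03, -2.84131939e-04]), 'contact_force': array([-0.68374351, -0.74689351, -0.51671451]), 'wrist_torque': array([-0.02721544,  0.03535263, -0.04112468]), 'grasp_force': 0.0, 'gripper_width': 85.51722903115376}
scene 379.4122457767918 [1217.66402382 -306.03233931  791.23942696] [-0.61523128  0.3574024  -0.70267631]
top 404.64845068772695 [ 479.78759252   57.55118359 1400.55493398] [ 9.39412033e-02  2.79946294e-04 -9.95577708e-01]
```

View pics/scene0.png

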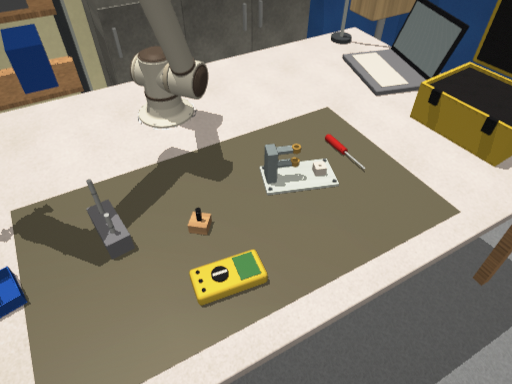

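View pics/top0.png

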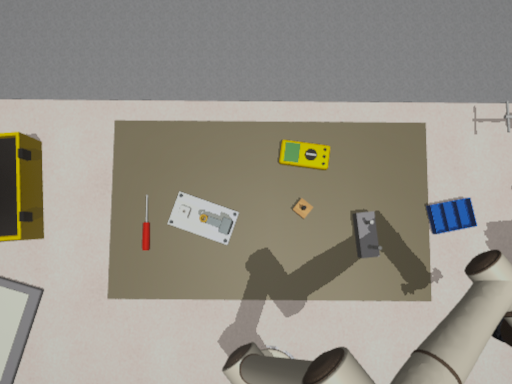

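The scene shows the jig (plate around px 300,175), rack (110,230) with the long rod at (95,195), plug stand (200,222), meter and screwdriver. The top view has the jig at (203,218), stand (302,208) and rack (367,233). Next I'll measure from the depth clouds.

```bash
python3 - <<'E'
from h import *
for n in("scene","top"):
    W=np.load(f"{n}0.npy");im=cv2.imread(f"pics/{n}0.png")
    z=W[...,2];x=W[...,0];y=W[...,1]
    flat=(x>350)&(x<600)&(y>-150)&(y<0)&(abs(z)<15)
    print(n,"table z",np.nanmedian(z[flat]),np.nanstd(z[flat]))
    # plate, bushings, stand, rack : components above bench
    if n=="top":B={"jig":(150,180,250,250),"stand":(285,193,322,222),"rack":(345,200,390,265)}
    else:B={"jig":(255,138,345,198),"stand":(183,203,217,240),"rack":(80,175,135,260)}
    for k,(a,b,c,d) in B.items():
        w=W[b:d,a:c].reshape(-1,3);zz=w[:,2]
        print(k,np.histogram(zz[zz>5],bins=range(5,180,10))[0])
        for lo,hi in dict(jig=[(7,18),(33,46),(67,79),(116,128)],stand=[(25,35),(62,80)],rack=[(48,60),(80,125),(125,180)])[k]:
            m=(zz>lo)&(zz<hi)
            if m.sum()>2:
                r=cv2.minAreaRect(w[m,:2].astype(np.float32));print("  ",lo,hi,m.sum(),w[m].mean(0).round(1),np.round(r[0],1),np.round(r[1],1),round(r[2],1))
C=[]
for n,(a,b,c,d) in dict(scene=(255,135,345,198),top=(160,185,245,250)).items():
    im=cv2.imread(f"pics/{n}0.png")[b:d,a:c];C.append(cv2.resize(im,(400,280),interpolation=cv2.INTER_CUBIC))
for n,(a,b,c,d) in dict(scene=(75,175,165,245),top=(335,200,420,260)).items():
    im=cv2.imread(f"pics/{n}0.png")[b:d,a:c];C.append(cv2.resize(im,(400,280),interpolation=cv2.INTER_CUBIC))
cv2.imwrite("pics/c1.png",np.vstack([np.hstack(C[:2]),np.hstack(C[2:])]))
E
```

```text
scene table z -1.3666810459091852 2.0918390444079034
jig [1540  183   78  119   37   94  155   28   39   40   97  270    0    0
    0    0    0]
   7 18 1508 [548.7 234.1  10.3] [536.  266.1] [188.3 320.9] 3.9
   33 46 143 [549.  240.4  38.2] [538.7 216.5] [184.7  49.2] 70.1
   67 79 132 [528.7 178.3  70.2] [527.9 175.9] [100.7  37.1] 72.0
   116 128 256 [519.4 167.3 119.6] [518.3 177.6] [101.3  48.9] 77.6
stand [ 61  63 247  15  12  15  23   0   0   0   0   0   0   0   0   0   0]
   25 35 247 [ 576.8 -112.7   28.2] [ 573.5 -111.3] [50.6 53.9] 50.4
   62 80 28 [ 574.7 -112.3   67.3] [ 573.1 -111.5] [13.2 13.8] 81.5
rack [ 71  77  79  67 921  95  30  31  31  31  43  21  14  15  20  27   2]
   48 60 974 [ 493.8 -323.6   53. ] [ 485.7 -323.5] [154.1  60.2] 6.3
   80 125 143 [ 488.  -323.5  101.9] [ 488.7 -323.1] [88.1 11.9] 6.2
   125 180 78 [ 448.9 -327.8  148.9] [ 447.  -327.3] [13.7 12.4] 17.5
top table z 0.49554084895070993 2.988547821564298
jig [1838  301   11   95    5    4    9    4    2    3   11  252   41    0
    0    0    0]
   7 18 1759 [539.  236.1  11.9] [547.4 241.1] [337.6 236.5] 89.3
   33 46 102 [555.5 284.8  40.1] [531.4 221. ] [185.1  39. ] 71.1
   67 79 10 [523.5 185.3  71.6] [521.6 178.2] [98.1 41.3] 71.3
   116 128 274 [515.3 168.7 121.6] [518.6 180.4] [100.1  48.7] 72.6
stand [ 62  15 187   5   4   1  12   2   0   0   0   0   0   0   0   0   0]
   25 35 187 [ 571.4 -109.2   29.7] [ 571.9 -109.9] [49.6 51. ] 51.2
   62 80 15 [ 571.3 -109.5   71.3] [ 571.6 -109.4] [ 9.7 10. ] 89.2
rack [132  34  34  29 465 329   5   6   7   8  10  11   4   3   5  11   6]
   48 60 745 [ 484.1 -320.4   54.3] [ 483.9 -321.8] [149.9  61.8] 6.2
   80 125 40 [ 489.8 -318.2  104.3] [ 483.5 -322. ] [90.6 12.1] 5.3
   125 180 29 [ 444.5 -324.2  154. ] [ 445.  -325.8] [ 9.9 11.7] 8.1
```

View pics/c1.png

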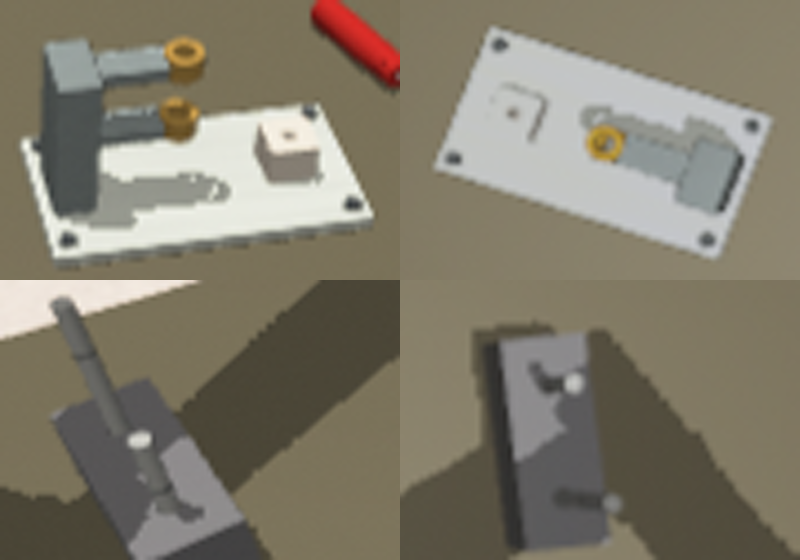

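The crops give a clear view: the brass rings, terminal hole, and rods are all visible. The long rod (with the dark ring) is in the hole nearer the robot. Now I'll fit each item more tightly.

```bash
python3 - <<'E'
from h import *
def onplane(n,uv,z):
    K,Rm,t=cam(n);o=-Rm.T@t;d=Rm.T@np.linalg.inv(K)@np.array([uv[0],uv[1],1.]);return o+d*(z-o[2])/d[2]
def px(n,p):
    K,Rm,t=cam(n);q=K@(Rm@np.array(p,float)+t);return q[:2]/q[2]
for n in("scene","top"):
    W=np.load(f"{n}0.npy");im=cv2.imread(f"pics/{n}0.png").astype(int)
    x,y,z=np.moveaxis(W,-1,0)
    near=(abs(x-535)<130)&(abs(y-225)<150)
    b,g,r=np.moveaxis(im,-1,0)
    white=near&(im.min(-1)>110)&(abs(z-11)<7)
    k,l,s,c=cv2.connectedComponentsWithStats(white.astype(np.uint8));i=1+s[1:,4].argmax()
    vu=np.argwhere(l==i); q=np.array([onplane(n,(u,v),12) for v,u in vu])[:,:2].astype(np.float32)
    rc=cv2.minAreaRect(q);print(n,"plate",rc)
    m=near&(z>112)&(z<130);rc=cv2.minAreaRect(W[m][:,:2].astype(np.float32));print(" upper",rc)
    m=near&(z>34)&(z<46)&(im.min(-1)>110)&(y>255);rc=cv2.minAreaRect(W[m][:,:2].astype(np.float32));print(" block",rc,np.median(z[m]))
    br=near&(r-b>60)&(r-g<110)&(r>110)&(g>60)
    m=br&(z>114);print(" brass",m.sum(),(W[m][:,:2].min(0)+W[m][:,:2].max(0))/2,np.ptp(W[m],axis=0))
    # rods
    rk=(abs(x-485)<90)&(abs(y+322)<60)
    for nm,hx in(("long",445),("short",523)):
        for lo,hi in((60,75),(75,90),(90,105),(105,125),(125,145),(145,164)):
            m=rk&(abs(x-hx)<20)&(z>lo)&(z<hi)
            if m.sum()>3:
                w=W[m];print(" ",nm,lo,m.sum(),w.mean(0).round(1),((w.min(0)+w.max(0))/2).round(1))
        m=rk&(abs(x-hx)<20)&(z>60);print("  topz",np.percentile(z[m],99))
E
```

```text
scene plate ((542.181396484375, 225.48873901367188), (219.3668975830078, 122.85047912597656), 71.20072174072266)
 upper ((518.7132568359375, 177.52346801757812), (101.28892517089844, 49.860687255859375), 77.58152770996094)
 block ((559.6090087890625, 288.8594970703125), (34.20311737060547, 39.316192626953125), 69.92587280273438) 37.71114920077177
 brass 36 [532.28170177 213.99284958] [26.436827   23.55781436  9.41563109]
  long 60 21 [ 449.9 -327.7   67.1] [ 449.7 -327.5   67.5]
  long 75 25 [ 450.  -327.6   83. ] [ 449.2 -327.8   82.8]
  long 90 21 [ 450.  -327.9   98.3] [ 450.5 -327.9   98.1]
  long 105 34 [ 450.  -327.6  115.8] [ 449.4 -327.8  115.3]
  long 125 29 [ 449.6 -328.   135.4] [ 449.1 -327.8  135. ]
  long 145 42 [ 448.9 -327.8  155.6] [ 446.7 -328.   154.2]
  topz 164.93702682976703
  short 60 22 [ 530.1 -319.2   68.1] [ 530.3 -319.4   67.6]
  short 75 23 [ 529.3 -319.1   82.1] [ 528.9 -319.1   82.3]
  short 90 24 [ 529.5 -319.1   97.2] [ 528.6 -319.    97.6]
  short 105 30 [ 527.7 -319.2  111.7] [ 526.8 -319.2  110.9]
  topz 115.3824019734836Traceback (most recent call last):
  File "<stdin>", line 13, in <module>
  File "<stdin>", line 3, in onplane
  File "h.py", line 5, in cam
    c=camera_model(n); return np.array(c["K"],float),cv2.Rodrigues(np.array(c["rvec"],float))[0],np.array(c["tvec"],float).ravel()
ValueError: time passes only in moves, steps and waits
```

```bash
sed -i 's/^def cam(n)/import functools\n@functools.cache\ndef cam(n)/' h.py; cat >> h.py <<'E'
def onplane(n,uv,z):
    K,Rm,t=cam(n);o=-Rm.T@t;d=Rm.T@np.linalg.inv(K)@np.array([uv[0],uv[1],1.]);return o+d*(z-o[2])/d[2]
def px(n,p):
    K,Rm,t=cam(n);q=K@(Rm@np.array(p,float)+t);return q[:2]/q[2]
E
python3 - <<'E'
from h import *
for n in("top","scene"):
    W=np.load(f"{n}0.npy");im=cv2.imread(f"pics/{n}0.png").astype(int)
    x,y,z=np.moveaxis(W,-1,0)
    near=(abs(x-535)<130)&(abs(y-225)<150)
    b,g,r=np.moveaxis(im,-1,0)
    white=near&(im.min(-1)>110)&(abs(z-11)<7)
    k,l,s,c=cv2.connectedComponentsWithStats(white.astype(np.uint8));i=1+s[1:,4].argmax()
    vu=np.argwhere(l==i); q=np.array([onplane(n,(u,v),12) for v,u in vu])[:,:2].astype(np.float32)
    rc=cv2.minAreaRect(q);print(n,"plate",rc)
    m=near&(z>112)&(z<130);rc=cv2.minAreaRect(W[m][:,:2].astype(np.float32));print(" upper",rc)
    br=near&(r-b>60)&(r-g<110)&(r>110)&(g>60)
    for lo,hi,zz in((112,130,123),(60,80,73)):
        vu=np.argwhere(br&(z>lo)&(z<hi));
        if len(vu)<5: continue
        q=np.array([onplane(n,(u,v),zz) for v,u in vu]);e=cv2.minEnclosingCircle(q[:,:2].astype(np.float32));print(" brass",zz,e,(q.min(0)+q.max(0))/2)
    # terminal hole: darkest spot on block top
    p=px(n,[555,287,40]);u,v=p.round().astype(int);a=im[v-5:v+6,u-5:u+6].sum(-1).astype(float);wt=np.clip(np.percentile(a,60)-a,0,None)
    yy,xx=np.mgrid[v-5:v+6,u-5:u+6];sel=np.hypot(xx-u,yy-v)<4.5;wt*=sel
    c=((xx*wt).sum()/wt.sum(),(yy*wt).sum()/wt.sum());print(" hole px",c,onplane(n,c,40));print(a.astype(int)//3)
    if n=="top":
      rk=(abs(x-485)<90)&(abs(y+322)<60)
      for nm,hx in(("long",445),("short",523)):
        for lo,hi in((60,75),(75,90),(90,105),(105,125),(125,145),(145,175)):
            m=rk&(abs(x-hx)<20)&(z>lo)&(z<hi)
            if m.sum()>3:
                w=W[m];print(" ",nm,lo,m.sum(),w.mean(0).round(1),((w.min(0)+w.max(0))/2).round(1))
E
```

```text
top plate ((534.5843505859375, 228.77630615234375), (222.84994506835938, 123.54261016845703), 70.83978271484375)
 upper ((518.5607299804688, 180.4124298095703), (100.11009216308594, 48.747379302978516), 72.5726318359375)
 brass 123 ((530.318603515625, 214.05596923828125), 12.326101303100586) [530.99124714 213.0611054  123.        ]
 brass 73 ((533.0370483398438, 220.7810516357422), 5.877605438232422) [532.99948187 220.81648385  73.        ]
 hole px (np.float64(185.91031578947369), np.float64(211.4778947368421)) [554.15278931 282.66108116  40.        ]
[[192 193 195 191 183 172 168 175 175 173 188]
 [191 195 195 195 195 192 190 183 172 157 165]
 [189 195 195 195 195 195 195 195 192 183 144]
 [193 195 194 185 182 191 195 195 195 189 140]
 [195 195 184 154 152 180 193 195 195 170 129]
 [195 195 175 123 135 174 192 195 189 145 144]
 [195 195 187 164 162 184 194 195 175 126 168]
 [195 195 195 192 188 193 195 196 163 123 179]
 [195 195 195 195 195 195 196 189 146 144 185]
 [195 195 195 195 196 195 195 170 129 171 192]
 [196 196 196 196 195 195 195 151 145 185 196]]
  long 60 9 [ 444.9 -31
[... 943 characters left out ...]
015625), 12.640329360961914) [536.13020007 211.7177138   73.        ]
 hole px (np.float64(317.6439024390244), np.float64(165.3869918699187)) [558.56533376 282.59203786  40.        ]
[[140 161 176 176 172 172 186 192 201 189 113]
 [203 222 232 231 229 229 229 230 228 199 112]
 [231 231 231 232 232 232 232 233 233 230 190]
 [221 234 233 235 235 235 235 235 235 235 233]
 [178 235 235 235 235 234 232 233 234 235 235]
 [141 224 235 235 233 220 205 211 224 235 235]
 [122 174 235 235 233 206 151 157 201 235 235]
 [112 133 224 236 235 231 199 199 215 235 235]
 [114 128 194 235 235 235 235 235 235 235 235]
 [114 123 172 222 230 228 222 221 216 215 211]
 [113 114 123 165 188 184 165 162 144 141 123]]
```

```bash
python3 - <<'E'
from h import *
def blob(n,p,win,rad,dark,z):
    a=cv2.imread(f"pics/{n}0.png").astype(float).sum(-1)/3
    if not dark:a=255-a
    u,v=np.round(px(n,p)).astype(int);s=a[v-win:v+win+1,u-win:u+win+1]
    j,i=np.unravel_index(s.argmin(),s.shape);j+=v-win;i+=u-win
    yy,xx=np.mgrid[j-rad:j+rad+1,i-rad:i+rad+1];s=a[yy,xx];w=np.clip(np.percentile(s,75)-s,0,None)
    c=(xx*w).sum()/w.sum(),(yy*w).sum()/w.sum();return np.round(c,2),onplane(n,c,z).round(1)
for n,off in(("top",(0,0)),("scene",(2,-2))):
    print(n,"hole",blob(n,[555+off[0],289+off[1],40],3,2,True,40))
    print(" plug",blob(n,[571.5+off[0],-109.5+off[1],70],2,2,True,70))
    print(" long",blob(n,[445+off[0],-325+off[1],166],3,2,False,166))
    print(" short",blob(n,[523+off[0],-318+off[1],116],3,2,False,116))
    # bushing bore as seen at top mouth, brass ring edges
    W=np.load(f"{n}0.npy");im=cv2.imread(f"pics/{n}0.png").astype(int);b,g,r=np.moveaxis(im,-1,0)
    u,v=np.round(px(n,[530+off[0],214+off[1],123])).astype(int)
    print((r-b)[v-7:v+8,u-7:u+8],u,v)
E
```

```text
top hole (array([183.54, 210.85]), array([556.2, 290.7,  40. ]))
 plug (array([302.51, 207.42]), array([ 568.7, -106.1,   70. ]))
 long (array([379.66, 247.65]), array([ 441.9, -327.4,  166. ]))
 short (array([371.43, 221.59]), array([ 522.2, -318.7,  116. ]))
[[ -1  -1   1   4   5   4   0   2   4   0   0  -1  -2  -3  -5]
 [  1   0   2   4   4   1   0   2   3   4   4   4   4   4  -1]
 [  0   0   1   4   4   1  10  16   9   5   4   4   3   4   4]
 [  0  -1   0   2  20  44  76  80  72  43  15   5   4   5   4]
 [ -1  -1   0   8  54 116 120 120 126 111  62  25   8   4   4]
 [ -1  -1  -1  23  89 120 109 108  87 112 121  76   4  -3   0]
 [ -1  -1  -1  42 120  95 113  96  24  67 127  68  -5  -9  -8]
 [ -2  -2  -1  47 126  93 100  59   8  50 120  52  -6  -9  -9]
 [ -2  -2  -2  34 107 100  74  35  27  76 122  31  -7  -8  -8]
 [  0   0   0  11  67 118 105  87  88 119  94  10  -8  -8  -8]
 [ -1   0   0   1  22  72 114 126 121 114  32  -4  -9  -9  -9]
 [  0  -1  -1   0   0   9  25  39  42  35  -4  -8  -9  -9  -8]
 [  0   0  -1   0   0  -1  -1   0   6   3  -3  -5  -6  -8  -9]
 [  1   0   0   0   
[... 631 characters left out ...]
[ 33  33  33  33  33  37  56  68  77  63  51  40  33  33  32]
 [ 33  32  33  33  50  83 103 107 115 102  98  84  49  33  33]
 [ 10  10  11  16  89 127 109  90  84  92 113 127  92  32  33]
 [ -7  -6  -7   7 113 124  79  65  66  65  76 122 119  41  33]
 [ -6  -8  -7   5  95 122 106  86  79  79  94 118 110  45  33]
 [ -7  -8  -7  -3  22 105 118 114 108 108 112 112  79  31  33]
 [ -6  -8  -8  -7  -2  55  87 103 108 104  92  75  50  30  33]
 [ -6  -6  -6  -6  -2  36  64  64  65  65  66  62  49  33  33]
 [ -4  -5  -4  -4   1  42  65  65  66  65  63  61  46  34  33]
 [ -3  -3  -3  -2   7  48  66  65  65  65  63  52  39  33  33]
 [  9  14  13  14  20  37  54  53  57  55  46  39  33  33  33]] 295 146
```

```bash
cat >> h.py <<'E'
def plan(target,yaw_y=None):
    """rows for: TCP target (mm), tool y heading (deg), tool z straight down; from measured pose"""
    s=read_state();r=R.from_quat(s["ee_rot"]);d=r.inv().apply(np.array(target)-s["position"])/1000
    m=r.as_matrix();h=np.degrees(np.arctan2(m[1,1],m[0,1]));w=np.zeros(3)
    if yaw_y is not None:
        a=np.radians(yaw_y);y=np.array([np.cos(a),np.sin(a),0]);z=np.array([0,0,-1.]);M=np.stack([np.cross(y,z),y,z],1)
        w=(r.inv()*R.from_matrix(M)).as_rotvec()
    print("d",d.round(4),"w",w.round(4),"heading",h.round(2),"pos",s["position"].round(1),"F",s["contact_force"].round(1),"t",s["clock"],"w",round(s["gripper_width"],1),"g",round(s["grasp_force"],1))
E
python3 -c "
from h import *
plan([572.4,-110.6,215],160.9)"
```

```text
d [-0.4749  0.2864  0.0158] w [ 2.000e-03  7.000e-04 -8.098e-01] heading 114.5 pos [ 259.1 -568.2  230.3] F [-0.4  0.1  0.4] t 0.1 w 85.0 g 0.0
```

```bash
python3 -m handwheel '[[-0.475,0.286,0.016,0,0,-0.81,0],[-0.475,0.286,0.016,0,0,-0.81,0],[-0.475,0.286,0.016,0,0,-0.81,0],[-0.475,0.286,0.016,0,0,-0.81,0],[-0.475,0.286,0.016,0,0,-0.81,0],[-0.475,0.286,0.016,0,0,-0.81,0],[-0.475,0.286,0.016,0,0,-0.81,0],[-0.475,0.286,0.016,0,0,-0.81,0],[-0.475,0.286,0.016,0,0,-0.81,0],[-0.475,0.286,0.016,0,0,-0.81,0]]'; python3 -c "
from h import *
plan([572.4,-110.6,110],160.9)"
```

```text
clock: 1.35
position: [574.3, -108.3, 214.2]
ee_rot: [-0.582, 0.813, 0.0, -0.0]
contact_force: [-0.0, -1.1, -0.2]
gripper_width: 42.8
grasp_force: 0.0
d [0.0028 0.0009 0.1042] w [ 0.0013 -0.0002  0.005 ] heading 161.19 pos [ 574.3 -108.3  214.2] F [-0.  -1.1 -0.2] t 1.35 w 42.8 g 0.0
```

```bash
python3 -m handwheel '[[0.003,0.001,0.06,0,0,0,0],[0.003,0.001,0.104,0,0,0,0],[0.003,0.001,0.104,0,0,0,0],[0.003,0.001,0.104,0,0,0,0]]'; python3 - <<'E'
from h import *
plan([572.4,-110.6,38],160.9)
C=[]
for n in("scene","top"):
    im,d,W=cloud(n);cv2.imwrite(f"pics/{n}1.png",im);np.save(f"{n}1.npy",W)
    u,v=np.round(px(n,[572,-110,90])).astype(int)
    C.append(cv2.resize(im[v-30:v+30,u-30:u+30],(400,400),interpolation=cv2.INTER_CUBIC))
    for p in([572.4,-110.6,70],[572.4,-110.6,110]):print(n,(px(n,p)-[u-30,v-30])*400/60)
cv2.imwrite("pics/c2.png",np.hstack(C))
plan([572.4,-110.6,38],160.9)
E
```

```text
clock: 1.85
position: [572.1, -114.5, 113.1]
ee_rot: [-0.58, 0.815, -0.001, 0.001]
contact_force: [0.0, -0.3, 0.6]
gripper_width: 42.7
grasp_force: 0.0
d [-0.0038  0.0012  0.0751] w [-0.0028  0.0003  0.0004] heading 160.92 pos [ 572.1 -114.5  113.1] F [ 0.  -0.3  0.6] t 1.85 w 42.7 g 0.0
scene [204.2053598  237.83442453]
scene [193.11604093 165.58218798]
top [199.2201029  202.01956062]
top [209.73598668 196.30143745]
d [-0.0032  0.0016  0.0758] w [-0.0045  0.0014  0.0003] heading 160.92 pos [ 572.5 -114.2  113.8] F [-0.3  0.2  0.1] t 1.95 w 42.9 g 0.0
```

View pics/c2.png

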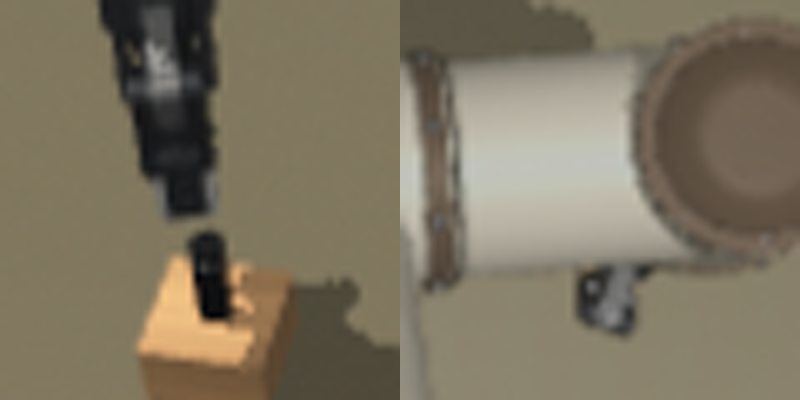

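```bash
python3 -m handwheel '[[-0.0035,0.0014,0.03,0,0,0,0],[-0.0035,0.0014,0.06,0,0,0,0],[-0.0035,0.0014,0.075,0,0,0,0],[-0.0035,0.0014,0.075,0,0,0,0],[-0.0035,0.0014,0.075,0,0,0,0]]'; python3 -c "
from h import *
plan([572.4,-110.6,38],160.9)"
```

```text
clock: 2.58
position: [572.0, -110.1, 37.8]
ee_rot: [-0.58, 0.814, -0.001, 0.001]
contact_force: [0.0, 0.6, 0.2]
gripper_width: 42.7
grasp_force: 0.0
d [ 0.0003 -0.0005 -0.0002] w [-0.0028  0.0008  0.0007] heading 160.94 pos [ 572.  -110.1   37.8] F [0.  0.6 0.2] t 2.575 w 42.7 g 0.0
```

```bash
python3 -m handwheel '[[0,0,0,0,0,0,-0.4],[0,0,0,0,0,0,-0.7],[0,0,0,0,0,0,-1],[0,0,0,0,0,0,-1],[0,0,0,0,0,0,-1],[0,0,0,0,0,0,-1]]'; python3 - <<'E'
from h import *
plan([572.4,-110.6,38],160.9)
C=[]
for n in("scene",):
    im,d,W=cloud(n)
    u,v=np.round(px(n,[572,-110,60])).astype(int)
    C.append(cv2.resize(im[v-25:v+25,u-25:u+25],(500,500),interpolation=cv2.INTER_CUBIC))
cv2.imwrite("pics/c3.png",np.hstack(C))
E
```

```text
clock: 3.32
position: [571.3, -110.1, 37.3]
ee_rot: [-0.58, 0.814, -0.001, 0.001]
contact_force: [-0.8, 0.3, 6.1]
gripper_width: 12.1
grasp_force: 58.4
d [ 0.0001 -0.0012 -0.0007] w [-0.0014  0.0003  0.0008] heading 160.95 pos [ 571.3 -110.1   37.3] F [-0.8  0.3  6.1] t 3.325 w 12.1 g 58.4
```

```bash
python3 -m handwheel '[[0,0,-0.03,0,0,0,-1],[0,0,-0.08,0,0,0,-1],[0,0,-0.13,0,0,0,-1],[0,0,-0.13,0,0,0,-1],[0,0,-0.13,0,0,0,-1]]'; python3 -c "
from h import *
plan([557.8,289.5,165],160.9)"
```

```text
clock: 4.0
position: [569.9, -109.9, 165.5]
ee_rot: [-0.58, 0.815, 0.001, -0.0]
contact_force: [-1.1, 0.6, -0.7]
gripper_width: 12.2
grasp_force: 59.6
d [-0.3735  0.1422  0.0008] w [ 0.0017  0.0002 -0.0002] heading 160.89 pos [ 569.9 -109.9  165.5] F [-1.1  0.6 -0.7] t 4.0 w 12.2 g 59.6
```

View pics/c3.png

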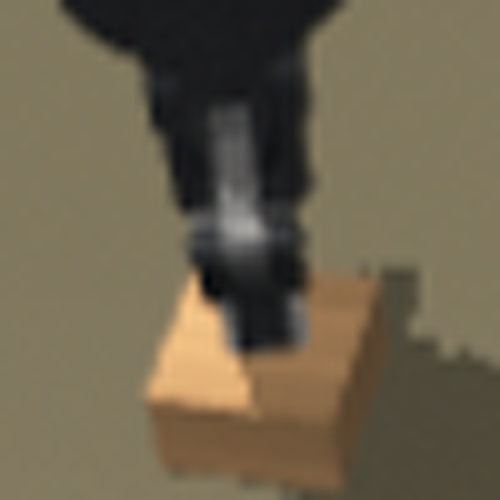

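The fingers (crop 265,320) are closed on the plug, above the middle of the stand. Now I'll carry it over the jig.

```bash
python3 -m handwheel '[[-0.374,0.142,0.001,0,0,0,-1],[-0.374,0.142,0.001,0,0,0,-1],[-0.374,0.142,0.001,0,0,0,-1],[-0.374,0.142,0.001,0,0,0,-1],[-0.374,0.142,0.001,0,0,0,-1],[-0.374,0.142,0.001,0,0,0,-1],[-0.374,0.142,0.001,0,0,0,-1],[-0.374,0.142,0.001,0,0,0,-1],[-0.374,0.142,0.001,0,0,0,-1],[-0.374,0.142,0.001,0,0,0,-1]]'; python3 -m handwheel '[[0,0,0,0,0,0,-1],[0,0,0,0,0,0,-1]]';python3 -c "
from h import *
plan([557.8,289.5,80],160.9)"
```

```text
clock: 5.25
position: [558.8, 288.2, 165.0]
ee_rot: [-0.579, 0.815, -0.0, -0.0]
contact_force: [0.5, -0.3, 0.4]
gripper_width: 12.2
grasp_force: 59.6
clock: 5.5
position: [559.0, 289.1, 165.6]
ee_rot: [-0.58, 0.815, 0.0, 0.0]
contact_force: [-0.2, 0.5, 0.6]
gripper_width: 12.3
grasp_force: 59.6
d [0.0001 0.0012 0.0856] w [-0.0001  0.0003 -0.0006] heading 160.87 pos [559.  289.1 165.6] F [-0.2  0.5  0.6] t 5.5 w 12.3 g 59.6
```

```bash
python3 -m handwheel '[[0,0.001,0.04,0,0,0,-1],[0,0.001,0.08,0,0,0,-1],[0,0.001,0.089,0,0,0,-1],[0,0.001,0.089,0,0,0,-1],[0,0.001,0.089,0,0,0,-1]]'; python3 - <<'E'
from h import *
plan([557.8,289.5,48],160.9)
C=[]
for n in("scene","top"):
    im,d,W=cloud(n);cv2.imwrite(f"pics/{n}2.png",im)
    u,v=np.round(px(n,[557,289,50])).astype(int)
    C.append(cv2.resize(im[v-20:v+20,u-20:u+20],(400,400),interpolation=cv2.INTER_CUBIC))
    for p in([557.8,289.5,40],[557.8,289.5,46],[557.8,289.5,68]):print(n,((px(n,p)-[u-20,v-20])*10).round(), px(n,p).round(2))
cv2.imwrite("pics/c4.png",np.hstack(C))
E
```

```text
clock: 6.12
position: [559.0, 290.9, 78.3]
ee_rot: [-0.58, 0.814, -0.0, 0.002]
contact_force: [0.6, 0.6, -0.0]
gripper_width: 12.1
grasp_force: 59.6
d [0.0018 0.0008 0.0303] w [-0.0022  0.003   0.0007] heading 160.94 pos [559.  290.9  78.3] F [ 0.6  0.6 -0. ] t 6.125 w 12.1 g 59.6
scene [204. 225.] [319.35 164.51]
scene [206. 210.] [319.6 163. ]
scene [215. 154.] [320.5  157.37]
top [199. 204.] [183.9  210.38]
top [196. 203.] [183.6  210.28]
top [185. 199.] [182.47 209.88]
```

View pics/c4.png

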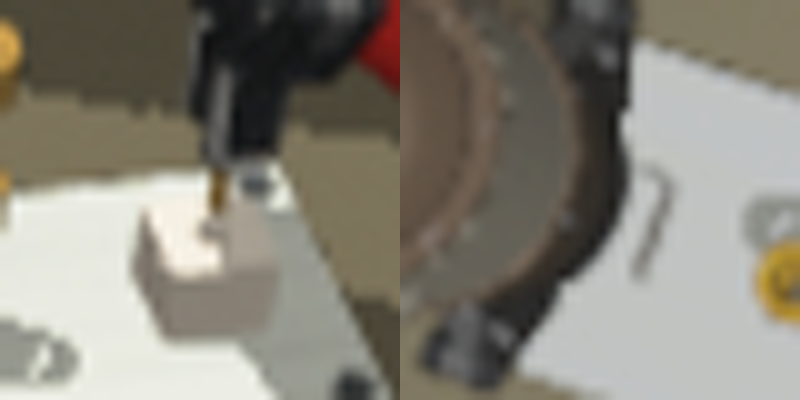

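The scene crop shows the pin tip at about (217,205), slightly right of the hole at (209,229). That agrees with the planned 1.5 mm shift, so I'll correct and go down.

```bash
python3 -m handwheel '[[0.0015,0.0012,0,0,0,0,-1],[0.0015,0.0012,0.004,0,0,0,-1],[0.0015,0.0012,0.008,0,0,0,-1],[0.0015,0.0012,0.010,0,0,0,-1],[0.0015,0.0012,0.012,0,0,0,-1],[0.0015,0.0012,0.012,0,0,0,-1]]'; python3 -c "
from h import *
plan([557.2,289.9,48],160.9)"
```

```text
clock: 6.98
position: [556.9, 290.0, 64.3]
ee_rot: [-0.58, 0.814, 0.0, 0.001]
contact_force: [1.0, 2.9, -1.7]
gripper_width: 12.5
grasp_force: 59.7
d [ 0.     -0.0003  0.0163] w [-0.0011  0.0023  0.0005] heading 160.93 pos [556.9 290.   64.3] F [ 1.   2.9 -1.7] t 6.975 w 12.5 g 59.7
```

```bash
python3 -m handwheel '[[-0.0005,0,0.004,0,0,0,-1],[-0.0005,0,0.008,0,0,0,-1],[-0.0005,0,0.012,0,0,0,-1],[-0.0005,0,0.014,0,0,0,-1],[-0.0005,0,0.014,0,0,0,-1]]'; python3 -c "
from h import *
plan([557.2,289.9,48],160.9)"
```

```text
clock: 7.6
position: [557.0, 290.3, 50.3]
ee_rot: [-0.58, 0.814, 0.0, 0.001]
contact_force: [2.3, 3.8, 0.2]
gripper_width: 12.2
grasp_force: 59.7
d [ 0.0003 -0.0003  0.0023] w [-0.0011  0.0019  0.0006] heading 160.93 pos [557.  290.3  50.3] F [2.3 3.8 0.2] t 7.6 w 12.2 g 59.7
```

```bash
python3 -m handwheel '[[-0.001,-0.0005,0.0015,0,0,0,-1],[-0.001,-0.0005,0.003,0,0,0,-1],[-0.001,-0.0005,0.0045,0,0,0,-1],[-0.001,-0.0005,0.0045,0,0,0,-1]]'; python3 -c "
from h import *
plan([557.2,289.9,48],160.9)"
```

```text
clock: 8.1
position: [557.3, 290.4, 47.3]
ee_rot: [-0.58, 0.814, -0.0, 0.0]
contact_force: [-0.9, 2.7, 8.5]
gripper_width: 12.0
grasp_force: 60.8
d [ 0.0005 -0.0001 -0.0007] w [-0.0005  0.0001  0.0009] heading 160.95 pos [557.3 290.4  47.3] F [-0.9  2.7  8.5] t 8.1 w 12.0 g 60.8
```

```bash
python3 -m handwheel '[[0,0,0.001,0,0,0,-1],[0,0,0.002,0,0,0,-1],[0,0,0.002,0,0,0,-1]]'; python3 -m handwheel '[[0,0,-0.002,0,0,0,0],[0,0,-0.002,0,0,0,0],[0,0,-0.002,0,0,0,0],[0,0,-0.002,0,0,0,0],[0,0,-0.06,0,0,0,0],[0,0,-0.12,0,0,0,0],[0,0,-0.18,0,0,0,0],[0,0,-0.18,0,0,0,0]]'; python3 -c "
from h import *
im,d,W=cloud('scene');cv2.imwrite('pics/s5.png',cv2.resize(im[135:200,250:350],(600,390),interpolation=cv2.INTER_CUBIC))
x,y,z=np.moveaxis(W,-1,0);m=(abs(x-558)<14)&(abs(y-289)<14)&(z>44)&(z<100);w=W[m];print(m.sum(),np.percentile(z[m],98),w.mean(0),(w.min(0)+w.max(0))/2)
plan([444.6,-326.6,240],96.2)"
```

```text
clock: 8.48
position: [557.3, 290.4, 47.2]
ee_rot: [-0.581, 0.814, -0.0, 0.0]
contact_force: [-4.0, 1.2, 17.7]
gripper_width: 12.5
grasp_force: 61.6
clock: 9.48
position: [559.6, 291.7, 230.3]
ee_rot: [-0.58, 0.814, -0.0, 0.006]
contact_force: [-0.4, 0.1, 0.6]
gripper_width: 42.7
grasp_force: 0.0
54 79.92481306488818 [561.38851771 286.70441888  64.49293851] [558.57611447 287.65643411  62.33685308]
d [ 0.6205 -0.0949 -0.0162] w [4.0000e-04 5.6000e-03 1.1295e+00] heading 160.91 pos [557.9 290.9 226.5] F [ 0.3 -0.  -1.3] t 9.525 w 42.4 g 0.0
```

View pics/s5.png

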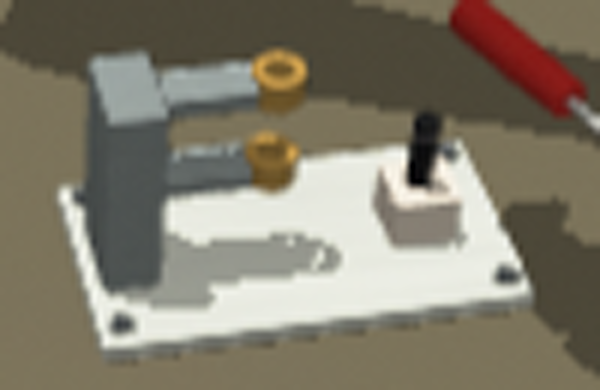

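The plug is fully home: its handle stands on the block at (425,150) and its top is at z≈80. Next, the rod.

```bash
python3 -m handwheel '[[0.62,-0.095,-0.016,0,0.002,1.13,0],[0.62,-0.095,-0.016,0,0.002,1.13,0],[0.62,-0.095,-0.016,0,0.002,1.13,0],[0.62,-0.095,-0.016,0,0.002,1.13,0],[0.62,-0.095,-0.016,0,0.002,1.13,0],[0.62,-0.095,-0.016,0,0.002,1.13,0],[0.62,-0.095,-0.016,0,0.002,1.13,0],[0.62,-0.095,-0.016,0,0.002,1.13,0],[0.62,-0.095,-0.016,0,0.002,1.13,0],[0.62,-0.095,-0.016,0,0.002,1.13,0]]'; python3 -c "
from h import *
plan([444.6,-326.6,240],96.2)"
```

```text
clock: 10.78
position: [443.2, -325.8, 237.9]
ee_rot: [-0.054, 0.999, 0.0, -0.002]
contact_force: [0.4, 0.2, -0.2]
gripper_width: 42.8
grasp_force: 0.0
d [-0.0013 -0.001  -0.0021] w [ 0.001  -0.0047 -0.0005] heading 96.17 pos [ 443.2 -325.8  237.9] F [ 0.4  0.2 -0.2] t 10.775 w 42.8 g 0.0
```

```bash
python3 -m handwheel '[[0,0,0,0,0,0,0],[0,0,0.03,0,0,0,0],[0,0,0.04,0,0,0,0],[0,0,0.04,0,0,0,0],[0,0,0.04,0,0,0,0]]'; python3 - <<'E'
from h import *
plan([444.6,-326.6,112],96.2)
im,d,W=cloud("scene")
x,y,z=np.moveaxis(W,-1,0)
for lo,hi in((58,75),(75,90),(90,110),(110,130),(130,150),(150,165)):
    m=(abs(x-448)<15)&(abs(y+327)<15)&(z>lo)&(z<hi);print(lo,m.sum(),W[m].mean(0).round(1))
m=(abs(x-445)<25)&(abs(y+327)<60)&(z>190)&(z<225);w=W[m];print("fing",m.sum(),w.mean(0).round(1),w.min(0).round(1),w.max(0).round(1))
u,v=np.round(px("scene",[445,-327,160])).astype(int);a=max(u-40,0);b=max(v-50,0)
cv2.imwrite("pics/c6.png",cv2.resize(im[b:v+40,a:u+40],None,fx=6,fy=6,interpolation=cv2.INTER_CUBIC))
for p in([444.6,-326.6,166],[444.6,-326.6,200]):print((px("scene",p)-[a,b]+.5)*6)
E
```

```text
clock: 11.4
position: [445.3, -324.1, 200.5]
ee_rot: [-0.054, 0.999, -0.001, -0.0]
contact_force: [-0.5, 0.6, -0.5]
gripper_width: 42.7
grasp_force: 0.0
d [ 0.001  -0.0022  0.0885] w [-0.0019 -0.0008  0.0007] heading 96.24 pos [ 445.3 -324.1  200.5] F [-0.5  0.6 -0.5] t 11.4 w 42.7 g 0.0
58 24 [ 450.2 -327.5   67.1]
75 22 [ 449.9 -327.5   82.6]
90 31 [ 450.1 -328.   100.3]
110 32 [ 449.9 -327.4  120. ]
130 34 [ 449.9 -327.7  139.9]
150 37 [ 448.7 -327.9  159.5]
fing 100 [ 454.7 -323.   214.8] [ 434.6 -358.5  203. ] [ 462.5 -288.8  224.4]
[241.01192237 288.96982961]
[214.26057894 225.12442579]
```

View pics/c6.png

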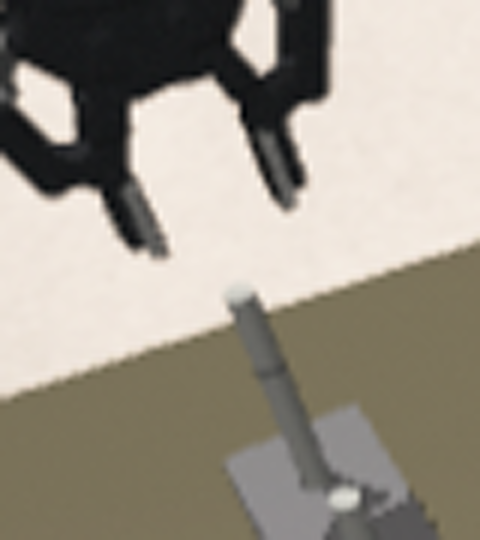

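The open fingers, at (150,250) and (290,205), straddle the rod top at (241,291). That is within a pixel of the prediction, so I'll descend and grip.

```bash
python3 -m handwheel '[[0.001,-0.0022,0.005,0,0,0,0],[0.001,-0.0022,0.04,0,0,0,0],[0.001,-0.0022,0.07,0,0,0,0],[0.001,-0.0022,0.0885,0,0,0,0],[0.001,-0.0022,0.0885,0,0,0,0],[0.001,-0.0022,0.0885,0,0,0,0]]';  python3 -m handwheel '[[0,0,0,0,0,0,-0.4],[0,0,0,0,0,0,-0.7],[0,0,0,0,0,0,-1],[0,0,0,0,0,0,-1],[0,0,0,0,0,0,-1],[0,0,0,0,0,0,-1]]'; python3 -c "
from h import *
plan([444.6,-326.6,112],96.2)"
```

```text
clock: 12.2
position: [444.5, -327.1, 112.2]
ee_rot: [-0.054, 0.999, -0.001, -0.0]
contact_force: [0.0, -0.5, 0.5]
gripper_width: 42.8
grasp_force: 0.0
clock: 12.95
position: [444.4, -327.1, 112.1]
ee_rot: [-0.054, 0.999, -0.001, -0.0]
contact_force: [-1.3, -0.7, 5.3]
gripper_width: 10.6
grasp_force: 58.8
d [-0.0003  0.0005  0.0001] w [-0.0022 -0.0004  0.0001] heading 96.2 pos [ 444.4 -327.1  112.1] F [-1.3 -0.7  5.3] t 12.95 w 10.6 g 58.8
```

```bash
python3 -m handwheel '[[0,0,-0.02,0,0,0,-1],[0,0,-0.06,0,0,0,-1],[0,0,-0.1,0,0,0,-1],[0,0,-0.148,0,0,0,-1],[0,0,-0.148,0,0,0,-1],[0,0,-0.148,0,0,0,-1]]'; python3 - <<'E'
from h import *
plan([530.9,214.5,258],160.9)
im,d,W=cloud("scene");cv2.imwrite("pics/scene7.png",im)
x,y,z=np.moveaxis(W,-1,0)
for lo in range(140,260,15):
    m=(abs(x-448)<14)&(abs(y+327)<10)&(z>lo)&(z<lo+15);print(lo,m.sum(),W[m].mean(0).round(1),z[m].min() if m.any() else 0)
E
```

```text
clock: 13.7
position: [443.2, -325.8, 257.7]
ee_rot: [-0.054, 0.999, 0.001, -0.002]
contact_force: [-0.1, 0.7, -1.7]
gripper_width: 10.6
grasp_force: 59.0
d [-1.451e-01  5.278e-01 -1.000e-04] w [ 0.0034 -0.0023 -1.1301] heading 96.15 pos [ 443.2 -325.8  257.7] F [-0.1  0.7 -1.7] t 13.7 w 10.6 g 59.0
140 4 [ 446.9 -325.6  150.6] 147.52436855362447
155 25 [ 448.6 -325.2  162.7] 155.09897561399012
170 25 [ 448.9 -326.3  177. ] 170.16434373799504
185 29 [ 448.6 -326.1  192.1] 185.60414861368045
200 30 [ 448.8 -325.9  207.5] 200.3406660291278
215 33 [ 448.7 -325.5  223.2] 215.47430287024778
230 27 [ 448.6 -326.3  237.5] 230.5821901075231
245 36 [ 449.6 -325.7  253. ] 245.36726944203724
```

```bash
python3 -m handwheel '[[-0.1,0.528,0,0,0,-1.13,-1],[-0.145,0.528,0,0,0,-1.13,-1],[-0.145,0.528,0,0,0,-1.13,-1],[-0.145,0.528,0,0,0,-1.13,-1],[-0.145,0.528,0,0,0,-1.13,-1],[-0.145,0.528,0,0,0,-1.13,-1],[-0.145,0.528,0,0,0,-1.13,-1],[-0.145,0.528,0,0,0,-1.13,-1],[-0.145,0.528,0,0,0,-1.13,-1],[-0.145,0.528,0,0,0,-1.13,-1]]'; python3 -m handwheel '[[0,0,0,0,0,0,-1],[0,0,0,0,0,0,-1],[0,0,0,0,0,0,-1]]'; python3 -c "
from h import *
plan([530.9,214.5,243],160.9)"
```

```text
clock: 15.0
position: [530.8, 216.7, 255.4]
ee_rot: [-0.582, 0.813, 0.0, -0.003]
contact_force: [-0.9, -0.2, -1.5]
gripper_width: 10.4
grasp_force: 59.0
clock: 15.38
position: [531.3, 212.9, 258.6]
ee_rot: [-0.58, 0.815, -0.0, -0.001]
contact_force: [0.2, -0.2, -1.5]
gripper_width: 10.3
grasp_force: 59.0
d [-0.0014  0.0009  0.0156] w [ 0.0011 -0.0016 -0.0011] heading 160.84 pos [531.3 212.9 258.6] F [ 0.2 -0.2 -1.5] t 15.375 w 10.3 g 59.0
```

Lower until the tip is about 8 mm above the mouth, then look.

```bash
python3 -m handwheel '[[-0.0014,0.0009,0.01,0,0,0,-1],[-0.0014,0.0009,0.018,0,0,0,-1],[-0.0014,0.0009,0.018,0,0,0,-1],[-0.0014,0.0009,0.018,0,0,0,-1]]'; python3 - <<'E'
from h import *
plan([530.9,214.5,243],160.9)
C=[]
for n in("scene","top"):
    im,d,W=cloud(n);cv2.imwrite(f"pics/{n}8.png",im);np.save(f"{n}8.npy",W)
    u,v=np.round(px(n,[531,214,140])).astype(int)
    C.append(cv2.resize(im[v-25:v+25,u-25:u+25],(400,400),interpolation=cv2.INTER_CUBIC))
    for p in([530.9,214.5,123],[530.9,214.5,134],[530.9,214.5,180]):print(n,((px(n,p)-[u-25,v-25]+.5)*8).round())
    if n=="scene":
        x,y,z=np.moveaxis(W,-1,0)
        for lo in range(130,240,15):
            m=(abs(x-536)<12)&(abs(y-213)<12)&(z>lo)&(z<lo+15);print(lo,m.sum(),W[m].mean(0).round(1),z[m].min() if m.any() else 0)
cv2.imwrite("pics/c8.png",np.hstack(C))
E
```

```text
clock: 15.88
position: [531.1, 215.6, 240.5]
ee_rot: [-0.58, 0.814, -0.0, -0.001]
contact_force: [-0.9, -0.7, -1.3]
gripper_width: 10.3
grasp_force: 59.0
d [ 0.0011 -0.0002 -0.0025] w [ 0.0008 -0.0017  0.0005] heading 160.93 pos [531.1 215.6 240.5] F [-0.9 -0.7 -1.3] t 15.875 w 10.3 g 59.0
scene [203. 239.]
scene [205. 214.]
scene [216. 107.]
130 11 [535.  212.9 138.7] 133.5170396277661
145 19 [535.3 212.3 151.3] 145.03621216625595
160 20 [536.3 212.1 167.1] 160.5165194661142
175 21 [535.5 212.4 182.6] 175.54898361264569
190 19 [536.3 212.1 197.3] 191.45546006483502
205 24 [535.6 212.1 213.3] 205.03412050697412
220 17 [535.9 212.5 226.6] 220.93216263820258
235 22 [543.1 209.8 243.8] 237.2750116475471
top [204. 208.]
top [201. 207.]
top [186. 202.]
```

View pics/c8.png

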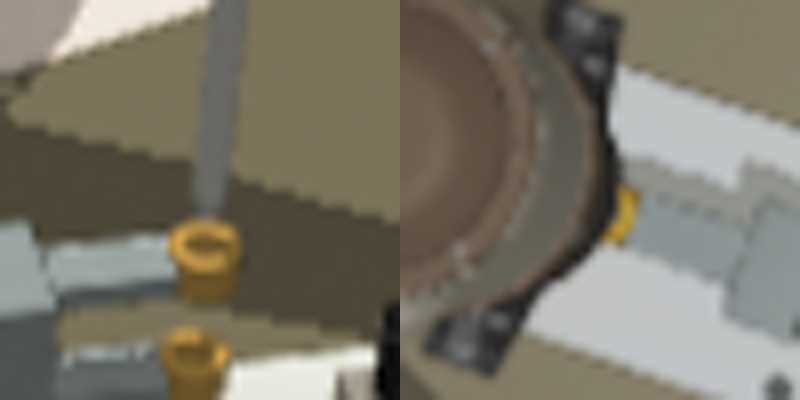

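```bash
python3 -m handwheel '[[0,0,0,0,0,0,-1],[0,0,0,0,0,0,-1]]';python3 - <<'E'
from h import *
plan([530.9,214.5,243],160.9)
print("mouth",onplane("scene",(296.05,146.4),123))
im,d,W=cloud("scene");im=im.astype(int)
r=im[...,2]-im[...,0]; L=im.sum(-1)
# rod pixels by depth-cloud
x,y,z=np.moveaxis(W,-1,0)
m=(abs(x-536)<14)&(abs(y-212)<14)&(z>142)&(z<222)
vs=[v for v in range(384) if m[v].sum()>=3]
us=[(np.flatnonzero(m[v])[[0,-1]].mean()) for v in vs]
f=np.polyfit(vs,us,1);print("line",f,np.std(us-np.polyval(f,vs)))
for X,Y in((530.9,214.5),(530.6,213.9)):
  for zz in(150,180,210):
    p=px("scene",[X,Y,zz]);print(X,Y,zz,p,"line u",np.polyval(f,p[1]))
E
```

```text
clock: 16.23
position: [531.0, 215.6, 240.7]
ee_rot: [-0.58, 0.815, -0.0, -0.001]
contact_force: [0.5, 0.7, -0.9]
gripper_width: 10.4
grasp_force: 59.0
d [ 0.0011 -0.0003 -0.0023] w [ 0.0008 -0.0013  0.0004] heading 160.92 pos [531.  215.6 240.7] F [ 0.5  0.7 -0.9] t 16.225 w 10.4 g 59.0
mouth [535.00375874 212.37280267 123.        ]
line [-9.38461538e-02  3.10066154e+02] 0.14293624183799125
530.9 214.5 150 [296.62846059 137.7230893 ] line u 297.1413716190993
530.9 214.5 180 [297.50250361 128.87845415] line u 297.9714066102728
530.9 214.5 210 [298.41278147 119.6671506 ] line u 298.835852020183
530.6 213.9 150 [296.38958747 137.7292453 ] line u 297.14079390235906
530.6 213.9 180 [297.25880463 128.88448064] line u 297.9708410477057
530.6 213.9 210 [298.16405761 119.67303144] line u 298.83530012645
```

```bash
python3 -m handwheel '[[0.001,-0.0005,0,0,0,0,-1],[0.001,-0.0005,0.005,0,0,0,-1],[0.001,-0.0005,0.01,0,0,0,-1],[0.001,-0.0005,0.014,0,0,0,-1],[0.001,-0.0005,0.017,0,0,0,-1],[0.001,-0.0005,0.017,0,0,0,-1]]';python3 -c "
from h import *
plan([531.2,214.5,220],160.9)"
```

```text
clock: 17.02
position: [531.0, 214.4, 223.2]
ee_rot: [-0.58, 0.815, -0.0, -0.001]
contact_force: [0.1, 1.1, -0.9]
gripper_width: 10.4
grasp_force: 59.0
d [-0.0002 -0.0002  0.0032] w [ 0.0014 -0.0022  0.0003] heading 160.92 pos [531.  214.4 223.2] F [ 0.1  1.1 -0.9] t 17.025 w 10.4 g 59.0
```

```bash
python3 -m handwheel '[[0,0,0.005,0,0,0,-1],[0,0,0.01,0,0,0,-1],[0,0,0.015,0,0,0,-1],[0,0,0.02,0,0,0,-1],[0,0,0.025,0,0,0,-1],[0,0,0.03,0,0,0,-1],[0,0,0.032,0,0,0,-1],[0,0,0.032,0,0,0,-1]]';python3 -c "
from h import *
plan([531.2,214.5,220],160.9);print(read_state()['wrist_torque'])"
```

```text
clock: 18.02
position: [531.0, 214.4, 191.4]
ee_rot: [-0.58, 0.815, -0.0, -0.001]
contact_force: [0.2, 0.8, -0.9]
gripper_width: 10.2
grasp_force: 59.0
d [-0.0001 -0.0001 -0.0286] w [ 0.0011 -0.0019  0.0004] heading 160.92 pos [531.  214.4 191.4] F [ 0.2  0.8 -0.9] t 18.025 w 10.2 g 59.0
[0.00935601 0.01613085 0.00231943]
```

```bash
python3 -m handwheel '[[0,0,0.005,0,0,0,-1],[0,0,0.01,0,0,0,-1],[0,0,0.014,0,0,0,-1],[0,0,0.018,0,0,0,-1],[0,0,0.022,0,0,0,-1],[0,0,0.026,0,0,0,-1],[0,0,0.026,0,0,0,-1]]';python3 -c "
from h import *
plan([531.2,214.5,139],160.9);print(read_state()['wrist_torque'])"
```

```text
clock: 18.9
position: [530.8, 214.3, 165.0]
ee_rot: [-0.58, 0.815, -0.0, -0.001]
contact_force: [-0.6, -0.3, -0.8]
gripper_width: 10.4
grasp_force: 59.0
d [-0.0004 -0.0003  0.026 ] w [ 0.0015 -0.0022  0.0004] heading 160.92 pos [530.8 214.3 165. ] F [-0.6 -0.3 -0.8] t 18.9 w 10.4 g 59.0
[0.07405261 0.00592043 0.00696338]
```

```bash
python3 -m handwheel '[[0,0,0.005,0,0,0,-1],[0,0,0.01,0,0,0,-1],[0,0,0.015,0,0,0,-1],[0,0,0.02,0,0,0,-1],[0,0,0.024,0,0,0,-1],[0,0,0.026,0,0,0,-1],[0,0,0.026,0,0,0,-1],[0,0,0.026,0,0,0,-1]]';python3 - <<'E'
from h import *
plan([531.2,214.5,139],160.9);print(read_state()['wrist_torque'])
im,d,W=cloud("scene");cv2.imwrite('pics/s9.png',cv2.resize(im[115:195,255:345],(720,640),interpolation=cv2.INTER_CUBIC)[:600])
x,y,z=np.moveaxis(W,-1,0)
a,b=np.round(px("scene",[531.2,214.5,33])).astype(int)
for zz in(193,123,73,55,33,12):print(zz,((px("scene",[531.2,214.5,zz])-[255,115]+.5)*8).round())
m=(abs(x-536)<12)&(abs(y-213)<12)&(z>20)&(z<53);print(m.sum(),W[m].round(0)[:40:3])
E
```

```text
clock: 19.9
position: [531.1, 214.4, 139.7]
ee_rot: [-0.58, 0.815, -0.0, -0.001]
contact_force: [0.4, -0.1, -0.6]
gripper_width: 10.4
grasp_force: 59.0
d [-0.0001 -0.0001  0.0007] w [ 0.0007 -0.0013  0.0004] heading 160.92 pos [531.1 214.4 139.7] F [ 0.4 -0.1 -0.6] t 19.9 w 10.4 g 59.0
[-0.03700767  0.02727192 -0.00625649]
193 [348.  84.]
123 [331. 248.]
73 [321. 356.]
55 [317. 393.]
33 [313. 437.]
12 [309. 478.]
12 [[531. 208.  44.]
 [531. 208.  40.]
 [540. 213.  45.]
 [535. 217.  36.]]
```

View pics/s9.png

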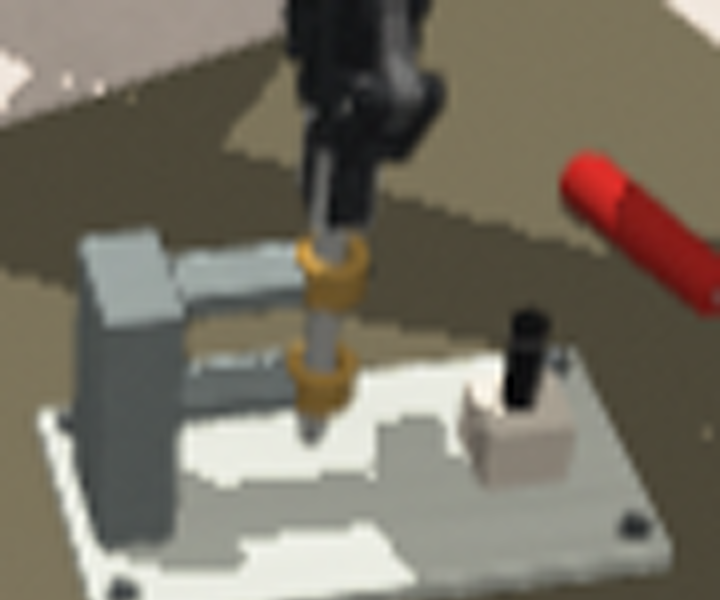

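The rod passes through both brass rings, and its tip at (311,440) matches a height of 33 mm. The plug is still home and the forces are near zero, so I'll hand it in.

```bash
python3 -c "
from bench import job_done
print(job_done())"
```

```text
the job is handed in; nothing more can be done
None
```

I handed the job in at about 20 s of the 67 s allowed: the plug is fully home and released, and the gripper is holding the long rod upright through both bushings with its tip about 33 mm above the bench; no verdict came back.

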